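Load the tube carriage on the shaker and lock it with its pin

ROBOT

A 7-joint arm with a two-finger parallel gripper is mounted at the origin on the work surface. World frame = base frame: x ahead of the robot, y to its left, z up, the work surface at z = 0. Lengths are in m, angles in degrees, forces in N, time in s.
With the tool pointing down it reaches from about 0.4 to 0.85 m from the base axis. Payload 4.4 kg.
Tool frame: the origin (TCP) lies midway between the tips of the shut fingers; the grasp point (between the pads) lies ctrl.grip_depth behind it (ctrl.grip_depth is the distance from the TCP to the grasp point, in m); z points along the fingers, y is the line along which they close (so a half turn about z gives the same grasp; the last joint's range is limited). The gripper opens to 94 mm and grips with 3 to 60 N. Pads are 16 mm wide; open, the fingers measure 119 mm over their backs; the gripper's body (75 mm by 177 mm) begins 78 mm behind the grasp point.
Start: joints at [69.912, 36.005, 2.206, 86.941, -1.547, 57.084, -1.146], TCP at [0.183, -0.624, 0.205] pointing down, gripper open.
Joint ranges: [-175.42, 175.42], [-21.48, 121.26], [-71.46, 75.88], [10.55, 141.38], [-63.04, 243.04], [13.31, 113.54], [-168.57, 168.57]. Speed limits (degrees/s): [147.25, 147.25, 180, 180, 180, 180, 180].

INTERFACE

Orientations are given as [roll, pitch, yaw] about the fixed x, y, z axes, in that order (R = Rz(yaw) Ry(pitch) Rx(roll)).
In Python, from cell import monitor, imaging, workorder, ctrl gives the robot as it stands. The module is installed in compiled form; this text tells all that it offers.
- The arm moves only by the tool play_rows, never from a script. Its argument "plan" is a list of rows, each an object of numbers: "dx", "dy", "dz": the shift along the tool's x, y, z in mm; "ax", "ay", "az": the turn, a rotation vector about the tool's x, y, z in rad. In form: [{"dx": .., "dy": .., "dz": .., "ax": .., "ay": .., "az": ..}, ...]. A call has exactly 8 rows; each row is the pose to reach, as a shift and turn from the pose commanded when the call began, along the tool's axes at that moment; what a row does not reach only later rows make up. A row lasts 1/12 s, in which the tool goes at most 41.7 mm and 7.16 degrees, less where a joint would pass 70% of its speed; a pose out of reach is approached as far as the arm can. A call with a gripper value outside its range is refused whole. "jaw" is the finger opening in mm, from 0 to 94, set as the call begins (left out, the last holds). The fingers move at their own pace and stop on an object; the grip force is fixed at half the most. Time passes only in rows, so rows that repeat a pose let the fingers close, or fill a call up. It gives the time, the measured TCP pose, the force, the opening and the grip force at its end, in the units of the state.
- monitor.read_state(): the state, without advancing time (a new reading comes with each control period).
- imaging.camera(name): name is "scene" or "side" or "wrist"; returns (picture, depth): 420x560x3 uint8, red, green, blue; 420x560 float32, m along the optical axis (not along the pixel's ray), 0 where there is no reading.
- imaging.get_calibration(name): a dict with "K" (3x3 intrinsics, pixels), "R" (3x3) and "t" (3): a world point X has camera coordinates R X + t. Camera axes: x right, y down, z forward; pixel columns grow to the right and rows downward; lengths in m; the calibration is good to about 2 mm. A picture is of the moment at which its call begins: read the wrist's pose just before it. get_calibration takes no time and is no camera call; for the wrist camera it gives the pose at the moment of the call.
- workorder.hand_in(): hands the job in; it is judged then, once.
The state is a dict: "time": time; "q": joint angles; "dq": joint speeds; "joint_torque": joint torques, N m; "eef_pos": TCP position; "orientation": TCP orientation; "wrist_force": force on the tool from outside, world axes, zero at the start; "wrist_torque": the same for the moment, N m; "grip_width": opening from 0.0 (shut) to 1.0 (fully open); "finger_force": force on a finger pad.
Only numpy, scipy, OpenCV 4.12 (cv2) and the standard library are available. Lean on these libraries where they do the work, as an engineer would, in place of code of your own. Each camera call takes 0.05 s, during which the arm holds its last target. There are 200 camera calls.

TASK

Load the orbital shaker for a run: draw the tube carriage forward from under the bench riser, carry it upright to the shaker, set it down between the guides with its drawbar between the two ears, and push it back fully home under the hold-down lip. Then lock it by pushing the loose lock pin all the way, up to its square grip, through both ears and the drawbar, from whichever side is free. Leave everything else standing where it is.

Things in the scene. Friction and masses are not known exactly. Their poses are not given: they have to be found in the camera images.
- carriage: Loose tube carriage, 0.5 to 0.8 kg, ten tubes fixed in it. Origin: centre of the underside of its base plate; x from the drawbar end to the rear, z up. White base plate, slick plastic, 140 (x) by 66 (y) by 6 mm. Tube block on x -68 to +51, 72 mm high; the plate behind it is a bare tab. Starts on the bench, its rear 30 to 42 mm under the riser's front edge: slide it 45 mm or more to its -x before lifting.
- carriage_handle (a point): Middle of the carriage's black handle bar, at carriage x -12, y 0, z 108 mm, over its centre of mass: grip it here across y, from above. The bar runs along x, 70 mm long, 12 mm wide in y, 14 mm tall, on two posts over the tubes. Axes as the carriage.
- carriage_pinhole (a point): Centre of the 12 mm round hole (axis along y) through the drawbar, at carriage x -114, y 0, z 32 mm. The drawbar is a flat steel bar on edge sticking out in front: x -70 to -128, z 20 to 44, 12 mm thick in y. Axes as the carriage.
- pin: Loose steel lock pin, 114 mm long, 0.14 kg, lying on the dark rubber mat. Origin: at the shoulder where shaft meets grip, on the underside; x along the pin towards its tip; its axis is 10 mm above the origin. Square ribbed grip 20 by 20 mm, x -60 to 0 (its end face is the shoulder, wider than the hole); round shaft 10 mm in diameter, x 0 to +54, the last 10 mm tapered to 5 mm.
- pin_grip (a point): Point on the pin's axis inside the square grip, at pin x -35, z 10 mm: a place to grip it, across y. Axes as the pin.
- pin_mid (a point): Point on the pin's axis 17 mm from the shoulder towards the tip (pin x +17, z 10 mm): it lies in the middle of the drawbar's hole when the pin is fully in, from either side. Axes as the pin.
- mat: Flat dark rubber mat on the bench, 170 by 110 by 4 mm, on which the pin lies. Origin: centre of the underside. It does not move.
- shaker: White orbital shaker, fixed, 260 (x) by 200 (y) mm. Origin: centre of its underside on the bench; x points from its front (control panel, towards the robot) to its rear, z up. Platform 240 by 190 mm, top at z 106 mm. Side guides at x -30 to +70, inner faces at y -36 and +36, 9 mm high, with tops flared outward to y -46 and +46, 19 mm above the platform.
- shaker_pinhole (a point): Midway between the two ears on the axis (along shaker y) of their 12 mm round holes, at shaker x -92, y 0, z 138 mm. Ears: upright steel plates at x -107 to -77, inner faces at y -9 and +9, outer at y -17 and +17, from the platform to z 152, with tops flared outward to y -19 and +19, z 162. Axes as the shaker. The drawbar's hole comes here when the carriage is home.
- shaker_seat (a point): Where the carriage's origin is when it is fully home: shaker x +22, y 0, z 106 mm (platform surface). Lower it onto the platform, its x along the shaker's x, 13 to 27 mm in front (-x) of this point, then slide it to +x until its plate meets the stop. Axes as the shaker.
- shaker_lip (a point): Middle of the front edge, underside, of the hold-down lip at the platform's rear: shaker x +80, y 0, 11 mm above the platform. The lip is 60 mm wide in y and 4 mm thick; the upright stop that carries it has its front face 12 mm behind this point. Axes as the shaker.
- riser: Low bench riser (shelf), fixed, 200 (x) by 300 (y) by 96 mm high, board 12 mm thick with its underside at 84 mm, side panels 12 mm thick at its two y ends and a closed back. Origin: centre of its underside; front edge at x -100. Two bottles stand on it.
- cylinder: Tall white measuring cylinder, 260 mm high, tube 40 mm and foot 84 mm in diameter, standing beside the ears on one side of the shaker (either side): it is in the gripper's way there. Origin: centre of its underside. Do not disturb.
- beaker: Glass beaker, 95 mm high, 70 mm in diameter, standing on the bench on the other side of the shaker. Origin: centre of its underside. Do not disturb.
- tipbox: Grey tip box with clear lid, 125 (x) by 85 (y) by 64 mm high. Origin: centre of its underside. Do not disturb.
- pipette: Pipette lying on the bench, about 255 mm long along its x, finger rest 62 mm wide, 26 mm high. Origin: on its underside near the lower end of its body. Do not disturb.
- dishes: Stack of four dishes, 90 mm in diameter, 63 mm high, between riser and shaker. Origin: centre of its underside. Do not disturb.
- bottle_a: Bottle, 72 mm in diameter and 150 mm high, on the riser (its top 246 mm above the bench). Origin: centre of its underside. Do not disturb.
- bottle_b: White bottle, 60 mm in diameter and 140 mm high, on the riser (its top 236 mm above the bench). Origin: centre of its underside. Do not disturb.
Things that resemble listed ones, but are neither listed nor needed, are in the scene too. Of the things that look like the pin, take the one that is nearest to the robot's base at the start.

How it is judged (in metres and radians):
On the way, in this order (a step that is already met when the one before it is completed fails the run):
1. the carriage has been lifted, upright, clear of the bench and the riser (height (world z) of carriage above 0.1 m and angle between carriage's own z axis and vertical below 0.3 rad), for 0.1 s.
2. the carriage is home on the shaker, its hole in line with the ears' holes (x of carriage_pinhole in the frame of shaker_pinhole between -0.004 and 0.004 m and y of carriage_pinhole in the frame of shaker_pinhole between -0.005 and 0.005 m and z of carriage_pinhole in the frame of shaker_pinhole between -0.004 and 0.004 m and angle between the x axis of carriage and the x axis of shaker, either way round below 0.08 rad and angle between carriage's own z axis and vertical below 0.06 rad), for 0.2 s.
At the end, for the whole second after the job is handed in: The carriage rests flat and home: its pin hole within 4 mm along and in height (5 mm sideways) of the point midway between the ears, within 4 degrees of straight. The pin rests through both ears and the drawbar, from either side: shoulder within about 7 mm of the ear, axis within 8 degrees (all of step 2 and distance between pin_mid and shaker_pinhole below 0.008 m and angle between the x axis of pin and the y axis of shaker, either way round below 0.15 rad and linear speed of each of pin, carriage below 0.02 m/s); the robot touches nothing.
It fails at once if the carriage is tipped by more than about 25 degrees (angle between carriage's own z axis and vertical above 0.45 rad).
It fails at once if the measuring cylinder is knocked over or shifted by more than 30 mm (distance of cylinder from where it was at the start of the episode above 0.03 m or angle between cylinder's own z axis and vertical above 0.35 rad).
It fails at once if the beaker or the stack of dishes is knocked over or shifted by more than 30 mm (distance of any of beaker, dishes from where it was at the start of the episode above 0.03 m or angle between any of beaker, dishes's own z axis and vertical above 0.35 rad).
It fails at once if the tip box or the pipette is knocked over or shifted by more than 30 mm (distance of any of tipbox, pipette from where it was at the start of the episode above 0.03 m or angle between tipbox's own z axis and vertical above 0.35 rad).
It fails at once if a bottle on the riser is knocked over or shifted by more than 30 mm (distance of any of bottle_a, bottle_b from where it was at the start of the episode above 0.03 m or angle between any of bottle_a, bottle_b's own z axis and vertical above 0.35 rad).
It also fails if it takes over 70 s, if anything falls off the work surface, if the arm or the gripper's body presses on something with over 40 N, if the wrist force passes 120 N, or if a joint passes its speed limit or range.

## Working session

There is one attempt and no reset: what is moved stays moved. The work goes in short steps, Python scripts to look and compute and a tool call to move; the robot and the scene stay as the last step left them, time stands still between calls to the robot, and variables do not carry over. Pictures are saved under pics/ and viewed, at most 10 in all, crops included, and the job is handed in when it is done.

Besides the shell and the picture viewer there is one more tool, called after "Emit:" as name([rows], argument=value, ...), one row to a line, values as JSON. play_rows: Moves the arm, as the interface text tells. Its arguments: {"type":"object","properties":{"plan":{"type":"array"},"jaw":{"type":"number"}},"required":["plan"]}

```bash
mkdir -p pics; cat > h.py <<'E'
from cell import monitor, imaging, workorder, ctrl
import numpy as np, cv2
def grab(name):
    c=imaging.get_calibration(name); p,d=imaging.camera(name)
    return p,d,{k:np.array(c[k]) for k in c if k in 'KRt'}
def cloud(d,c):
    v,u=np.mgrid[:d.shape[0],:d.shape[1]]
    P=np.stack([(u-c['K'][0,2])/c['K'][0,0]*d,(v-c['K'][1,2])/c['K'][1,1]*d,d],-1)
    return (P-c['t'])@c['R']
E
python3 - <<'E'
from h import *
print(monitor.read_state(),ctrl.grip_depth)
for n in ['scene','side']:
    p,d,c=grab(n); cv2.imwrite(f'pics/{n}0.png',cv2.cvtColor(p,cv2.COLOR_RGB2BGR)); np.savez(f'{n}0.npz',p=p,d=d,**c)
    print(n,-c['R'].T@c['t'],c['R'][2])
E
```

```text
{'time': 0.0, 'q': array([69.9120429 , 36.05709894,  2.2025646 , 86.99454577, -1.54728536,
       57.08261624, -1.14746674]), 'dq': array([ 0.00272444, -0.0464104 ,  0.01499507, -0.01120312,  0.01163186,
       -0.03735601, -0.02843412]), 'joint_torque': array([ 4.17906467e-04, -5.49732542e+01,  1.14400987e+00, -1.86629874e+01,
       -5.21498965e-02,  2.35682144e-02,  1.65139413e-04]), 'eef_pos': array([ 0.18247596, -0.62318598,  0.20458278]), 'orientation': array([-1.79895418e+02,  1.00314850e-03,  1.63162141e+01]), 'wrist_force': array([0.55271622, 0.20000522, 0.21176901]), 'wrist_torque': array([ 0.04472323, -0.06158743, -0.02862081]), 'finger_force': 0.0, 'grip_width': 0.9971288897307341} 0.0188
scene [1.12408783 0.71857357 1.19642277] [-0.44590254 -0.44465449 -0.77682257]
side [-0.14525008  1.20295994  1.11770965] [ 0.39307868 -0.6835081  -0.61506571]
```

View pics/scene0.png

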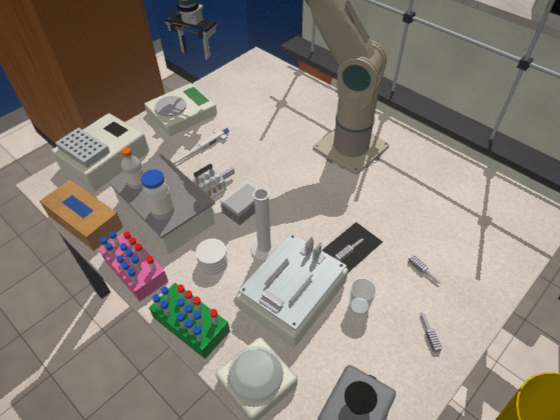

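View pics/side0.png

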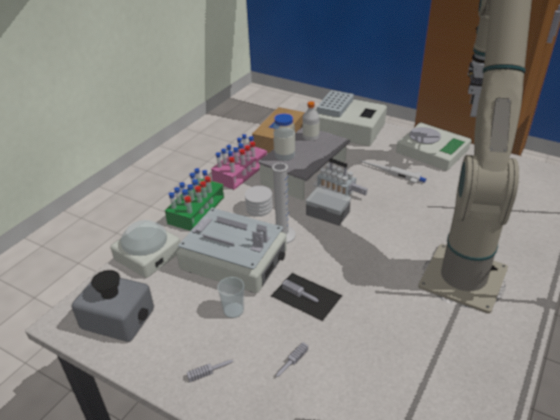

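The scene view shows the carriage at (212,178) under the riser (165,200), the shaker at (292,285), the cylinder at (262,220), the mat and pin at (348,248), and the beaker at (362,295). In the side view they are the carriage (340,180), shaker (232,248) and pin (298,290). Next I'll build top-down maps from the depth.

```bash
python3 - <<'E'
from h import *
H=np.zeros((900,1300,3),np.uint8); Z=np.full((900,1300),-1.)
x0,y0,s=0.1,-0.85,1000/1.0
for n in ['scene','side']:
    f=np.load(n+'0.npz'); X=cloud(f['d'],f); ok=(f['d']>0)
    X=X[ok];C=f['p'][ok]
    print(n,f['K'][0,0],np.median(X[(abs(X[:,2])<.02)][:,2]))
    o=np.argsort(X[:,2]);X=X[o];C=C[o]
    i=((X[:,0]-0.1)*1000).astype(int); j=((X[:,1]+0.8)*1000).astype(int)
    m=(i>=1)&(i<899)&(j>=1)&(j<1299)&(X[:,2]<.3)
    for a,b,z,c in zip(i[m],j[m],X[m,2],C[m]):
        sl=(slice(a-1,a+2),slice(b-1,b+2)); w=Z[sl]<z
        Z[sl][w]=z; H[sl][w]=c
# x up, y left
H=H[::-1,::-1]; 
im=cv2.cvtColor(np.ascontiguousarray(H),cv2.COLOR_RGB2BGR)
im=cv2.resize(im,(800,554),interpolation=cv2.INTER_AREA)
k=800/1300
for t in range(1,9):
    x=0.1+t/10; cv2.putText(im,f'x{x:.1f}',(0,int((899-t*100)*k)),0,.35,(0,0,255)); cv2.line(im,(0,int((899-t*100)*k)),(799,int((899-t*100)*k)),(0,0,255),1)
for t in range(1,13):
    cv2.line(im,(int((1299-t*100)*k),0),(int((1299-t*100)*k),553),(0,180,0),1); cv2.putText(im,f'{-0.8+t/10:.1f}',(int((1299-t*100)*k),550),0,.35,(0,180,0))
cv2.imwrite('pics/top.png',im)
E
```

```text
scene 471.47615363095895 0.000882876414772428
side 544.321435359558 2.273252906977565e-05
```

View pics/top.png

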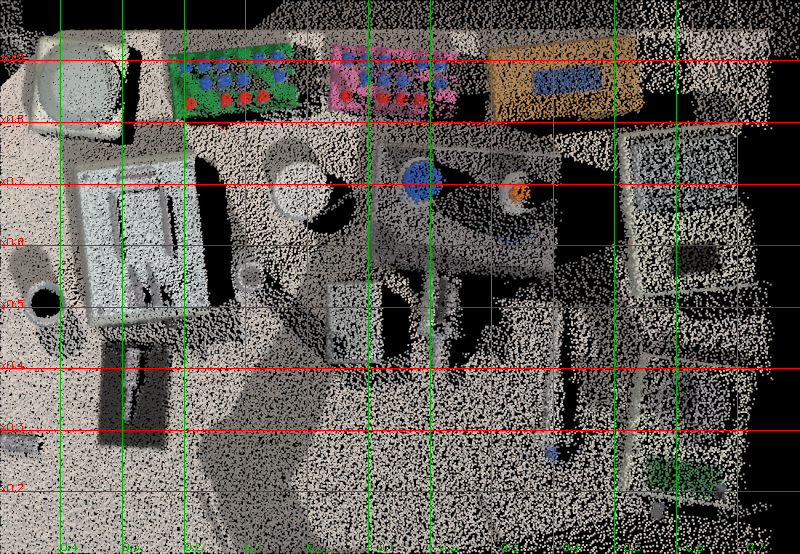

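The top-down map shows the shaker centre near (0.60,0.27), the carriage at about (0.46,-0.2), the riser front edge at x≈0.55, the pin near (0.40,0.28), the cylinder near (0.55,0.1) and the beaker near (0.51,0.43).

```bash
cat > m.py <<'E'
from h import *
XX=[];CC=[];S=[]
for k,n in enumerate(['scene','side']):
    f=np.load(n+'0.npz'); X=cloud(f['d'],f); ok=(f['d']>0); XX.append(X[ok]);CC.append(f['p'][ok].astype(int));S.append(np.full(ok.sum(),k))
X=np.vstack(XX);C=np.vstack(CC);S=np.concatenate(S)
def sel(x0,x1,y0,y1,z0,z1): return (X[:,0]>x0)&(X[:,0]<x1)&(X[:,1]>y0)&(X[:,1]<y1)&(X[:,2]>z0)&(X[:,2]<z1)
E
python3 - <<'E'
from m import *
def rect(name,m):
    for k in (0,1):
        P=X[m&(S==k)]; 
        if len(P)<5: print(name,k,len(P)); continue
        r=cv2.minAreaRect((P[:,:2]*1000).astype(np.float32)); print(name,k,len(P),np.round(r[0],1),np.round(r[1],1),round(r[2],2),'z',np.round(np.percentile(P[:,2],[5,50,95])*1000,1),'med',np.round(np.median(P,0)*1000,1))
rect('plat',sel(.44,.76,.14,.4,.100,.112))
rect('ears',sel(.44,.56,.2,.32,.140,.17))
rect('earsB',sel(.44,.56,.2,.32,.155,.17))
rect('guides',sel(.56,.72,.18,.36,.113,.123))
rect('guidetop',sel(.56,.72,.18,.36,.121,.130))
rect('riser',sel(.54,.78,-.45,-.05,.090,.102))
dark=C.sum(1)<200
rect('handle',sel(.38,.54,-.27,-.14,.105,.125))
rect('handledark',sel(.38,.54,-.27,-.14,.09,.125)&dark)
rect('plate',sel(.30,.56,-.27,-.14,.003,.012))
rect('block',sel(.33,.56,-.27,-.12,.06,.085))
rect('drawbar',sel(.28,.42,-.27,-.12,.03,.055))
rect('cyl',sel(.45,.62,.03,.17,.05,.27))
rect('tip',sel(.38,.56,-.14,.0,.055,.07))
rect('beaker',sel(.4,.6,.36,.5,.05,.1))
rect('pin',sel(.25,.47,.22,.36,.012,.035))
rect('mat',sel(.22,.47,.2,.38,.001,.03)&dark)
E
```

```text
plat 0 4731 [612.8 267. ] [244.2 191.2] 6.34 z [102.9 106.5 110.2] med [620.8 277.7 106.5]
plat 1 3068 [611.2 267.7] [244.4 197.8] 6.85 z [102.1 105.8 110. ] med [605.3 286.8 105.8]
ears 0 109 [522.9 257.1] [31.6 37.3] 5.63 z [143.5 154.8 163.7] med [524.5 248.1 154.8]
ears 1 147 [519.8 258.7] [32.9 40.4] 5.35 z [141.7 152.6 162.1] med [518.3 251.2 152.6]
earsB 0 54 [522.5 257. ] [31.7 36.6] 7.38 z [155.2 160.2 164.7] med [524.1 246.3 160.2]
earsB 1 56 [520.1 258.8] [31.5 40.5] 6.13 z [155.7 159.6 162.9] med [519.4 248.1 159.6]
guides 0 316 [650.8 269.4] [139.2  90.2] 5.12 z [113.8 119.5 122.6] med [685.8 262.2 119.5]
guides 1 245 [646.7 278.1] [137.3 112.1] 8.41 z [113.7 118.9 122.4] med [655.4 255.7 118.9]
guidetop 0 219 [647.  269.9] [129.9  92.1] 6.37 z [121.2 123.4 127.4] med [664.5 269.  123.4]
guidetop 1 138 [644.1 271.3] [127.4  96.3] 6.04 z [121.1 123.3 126.3] med [659.3 264.1 123.3]
riser 0 3010 [ 650.9 -255.7] [305.3 224. ] 86.79 z [ 92.2  96.3 100.2] med [ 646.5 -217.8   96.3]
riser 1 1898 [ 649.9 -255.6] [312.5 218.2] 86.08 z [ 91.5  95.7 100.2] med [ 628.5 -241.5   95.7
[... 1114 characters left out ...]
68.1]
tip 0 713 [478.8 -77.2] [128.3  89. ] 1.14 z [58.3 64.3 68.2] med [490.5 -79.2  64.3]
tip 1 668 [472.8 -75.4] [127.9  97. ] 0.88 z [57.4 63.2 67.5] med [470.7 -70.6  63.2]
beaker 0 533 [529.6 394.5] [ 73.8 139.6] 38.34 z [53.4 76.8 96.2] med [508.3 419.2  76.8]
beaker 1 758 [529.1 397.4] [ 68.1 146.9] 41.83 z [52.4 74.1 95.1] med [515.1 411.5  74.1]
pin 0 191 [364.6 285.8] [ 48.9 137.2] 86.59 z [14.5 23.  28.6] med [394.8 287.6  23. ]
pin 1 228 [371.5 286.1] [209.   45.3] 10.85 z [13.2 21.6 26.8] med [386.9 291.5  21.6]
mat 0 1031 [353.5 282.8] [108.5 154.3] 86.6 z [1.7 5.  8.9] med [346.4 286.3   5. ]
mat 1 1110 [357.3 285.1] [108.8 163.9] 86.94 z [1.5 4.2 7.7] med [342.6 295.8   4.2]
```

```bash
cat >> h.py <<'E'
from scipy.spatial.transform import Rotation as Ro
def go(p,yaw,quiet=False):
    s=monitor.read_state(); R=Ro.from_euler('xyz',s['orientation'],degrees=True)
    T=Ro.from_euler('xyz',[180,0,yaw],degrees=True)
    d=R.inv().apply(np.array(p)-s['eef_pos']*1000); a=(R.inv()*T).as_rotvec()
    print('t',round(s['time'],2),'at',np.round(s['eef_pos']*1000,1),np.round(s['orientation'],2),'-> d',np.round(d,1),'a',np.round(a,4),'F',np.round(s['wrist_force'],1),'w',round(s['grip_width']*94,1),'ff',round(s['finger_force'],1))
def shot(name):
    p,d,c=grab('wrist'); cv2.imwrite(f'pics/{name}.png',cv2.cvtColor(p,cv2.COLOR_RGB2BGR)); np.savez(name+'.npz',p=p,d=d,**c); return p,d,c
E
sed -i 's/eef_pos.\]\*1000/eef_pos"]*1000/;s/s\[.eef_pos"\]/s["eef_pos"]/' h.py
python3 - <<'E'
from h import *
go([470,-217,260],-5)
E
```

```text
t 0.1 at [ 182.5 -623.3  204.7] [-179.91    0.     16.31] -> d [ 390.1 -309.2  -54.8] a [-0.0016  0.0004  0.372 ] F [-0.3 -0.2 -0.4] w 93.8 ff 0.0
```

Emit:
play_rows([
  {"dx": 30, "dy": -24, "dz": -6, "az": 0.05},
  {"dx": 60, "dy": -48, "dz": -12, "az": 0.1},
  {"dx": 90, "dy": -71, "dz": -18, "az": 0.15},
  {"dx": 120, "dy": -95, "dz": -24, "az": 0.2},
  {"dx": 150, "dy": -119, "dz": -30, "az": 0.25},
  {"dx": 180, "dy": -143, "dz": -36, "az": 0.3},
  {"dx": 210, "dy": -166, "dz": -42, "az": 0.35},
  {"dx": 240, "dy": -190, "dz": -48, "az": 0.372},
])

```text
invalid input at $.plan[0]: expected keys dx, dy, dz, ax, ay, az
```

```bash
python3 - <<'E'
from h import *
go([470,-217,260],-5)
E
```

```text
t 0.1 at [ 182.5 -623.3  204.7] [-179.91    0.     16.31] -> d [ 390.1 -309.2  -54.8] a [-0.0016  0.0004  0.372 ] F [-0.3 -0.2 -0.4] w 93.8 ff 0.0
```

Emit:
play_rows([
  {"dx": 30, "dy": -24, "dz": -6, "ax": 0, "ay": 0, "az": 0.05},
  {"dx": 60, "dy": -48, "dz": -12, "ax": 0, "ay": 0, "az": 0.1},
  {"dx": 90, "dy": -71, "dz": -18, "ax": 0, "ay": 0, "az": 0.15},
  {"dx": 120, "dy": -95, "dz": -24, "ax": 0, "ay": 0, "az": 0.2},
  {"dx": 150, "dy": -119, "dz": -30, "ax": 0, "ay": 0, "az": 0.25},
  {"dx": 180, "dy": -143, "dz": -36, "ax": 0, "ay": 0, "az": 0.3},
  {"dx": 210, "dy": -166, "dz": -42, "ax": 0, "ay": 0, "az": 0.35},
  {"dx": 240, "dy": -190, "dz": -48, "ax": 0, "ay": 0, "az": 0.372},
])

```text
time: 0.77
eef_pos: [0.3602, -0.3723, 0.2536]
orientation: [-180.0, 0.0, -5.1]
wrist_force: [0.7, -0.9, 0.2]
grip_width: 1.005
finger_force: 0.0
```

```bash
python3 - <<'E'
from h import *
go([470,-217,260],-5)
E
```

```text
t 0.77 at [ 360.2 -372.3  253.6] [-1.7999e+02  2.0000e-02 -5.1400e+00] -> d [  95.4 -164.5   -6.4] a [-0.0003  0.0004 -0.0024] F [ 0.7 -0.9  0.2] w 94.4 ff 0.0
```

Emit:
play_rows([
  {"dx": 18, "dy": -30, "dz": -2, "ax": 0, "ay": 0, "az": 0},
  {"dx": 36, "dy": -60, "dz": -3, "ax": 0, "ay": 0, "az": 0},
  {"dx": 54, "dy": -92, "dz": -4, "ax": 0, "ay": 0, "az": 0},
  {"dx": 72, "dy": -124, "dz": -5, "ax": 0, "ay": 0, "az": 0},
  {"dx": 88, "dy": -150, "dz": -6, "ax": 0, "ay": 0, "az": 0},
  {"dx": 95, "dy": -164, "dz": -6, "ax": 0, "ay": 0, "az": 0},
  {"dx": 95, "dy": -164, "dz": -6, "ax": 0, "ay": 0, "az": 0},
  {"dx": 95, "dy": -164, "dz": -6, "ax": 0, "ay": 0, "az": 0},
])

```text
time: 1.43
eef_pos: [0.4683, -0.2186, 0.2592]
orientation: [180.0, 0.1, -4.9]
wrist_force: [0.2, -0.4, 0.3]
grip_width: 0.997
finger_force: 0.0
```

```bash
python3 - <<'E'
from h import *
go([470,-217,260],-5)
p,d,c=shot('w1')
X=cloud(d,c); print('cam',-c['R'].T@c['t'])
P=X[(d>0)]; col=p[d>0].sum(1)
m=(P[:,2]>.109)&(P[:,2]<.125)&(P[:,0]>.4)&(P[:,0]<.56)&(P[:,1]>-.27)&(P[:,1]<-.15)
print(m.sum(),cv2.minAreaRect((P[m][:,:2]*1000).astype(np.float32)),np.median(P[m],0))
E
```

```text
t 1.43 at [ 468.3 -218.6  259.2] [ 1.7999e+02  5.0000e-02 -4.8900e+00] -> d [ 1.5 -1.7 -0.8] a [0.0002 0.0009 0.002 ] F [ 0.2 -0.4  0.3] w 93.8 ff 0.0
cam [ 0.53921515 -0.2246977   0.43834402]
1122 ((512.9725952148438, -220.1692657470703), (11.88135814666748, 68.79651641845703), 83.64847564697266) [ 0.51444269 -0.22025924  0.11459231]
```

View pics/w1.png

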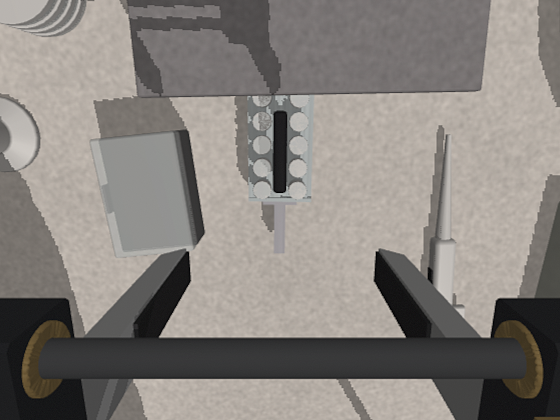

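The wrist view shows the handle bar from (281,112) to (281,192), with the drawbar ending at (280,252). The handle fits at (513,-220) with yaw -6.35°. I'll descend and grip it.

```bash
python3 - <<'E'
from h import *
go([513,-220,90],-6.35)
E
```

```text
t 1.48 at [ 467.6 -219.9  259.2] [ 1.7996e+02  6.0000e-02 -5.0400e+00] -> d [ 45.4  -4.  169.2] a [0.0007 0.0011 0.0229] F [-0.5 -0.5  0.1] w 93.5 ff 0.0
```

Emit:
play_rows([
  {"dx": 20, "dy": -2, "dz": 10, "ax": 0, "ay": 0, "az": 0.012},
  {"dx": 40, "dy": -4, "dz": 30, "ax": 0, "ay": 0, "az": 0.023},
  {"dx": 45, "dy": -4, "dz": 60, "ax": 0, "ay": 0, "az": 0.023},
  {"dx": 45, "dy": -4, "dz": 95, "ax": 0, "ay": 0, "az": 0.023},
  {"dx": 45, "dy": -4, "dz": 130, "ax": 0, "ay": 0, "az": 0.023},
  {"dx": 45, "dy": -4, "dz": 155, "ax": 0, "ay": 0, "az": 0.023},
  {"dx": 45, "dy": -4, "dz": 169, "ax": 0, "ay": 0, "az": 0.023},
  {"dx": 45, "dy": -4, "dz": 169, "ax": 0, "ay": 0, "az": 0.023},
])

```text
time: 2.15
eef_pos: [0.5099, -0.2203, 0.0872]
orientation: [-180.0, 0.4, -6.5]
wrist_force: [-0.4, 0.7, -0.1]
grip_width: 1.001
finger_force: 0.0
```

Emit:
play_rows([
  {"dx": 0, "dy": 0, "dz": 0, "ax": 0, "ay": 0, "az": 0},
  {"dx": 0, "dy": 0, "dz": 0, "ax": 0, "ay": 0, "az": 0},
  {"dx": 0, "dy": 0, "dz": 0, "ax": 0, "ay": 0, "az": 0},
  {"dx": 0, "dy": 0, "dz": 0, "ax": 0, "ay": 0, "az": 0},
  {"dx": 0, "dy": 0, "dz": 0, "ax": 0, "ay": 0, "az": 0},
  {"dx": 0, "dy": 0, "dz": 0, "ax": 0, "ay": 0, "az": 0},
  {"dx": 0, "dy": 0, "dz": 0, "ax": 0, "ay": 0, "az": 0},
  {"dx": 0, "dy": 0, "dz": 0, "ax": 0, "ay": 0, "az": 0},
], jaw=4)

```text
time: 2.82
eef_pos: [0.5138, -0.2188, 0.0907]
orientation: [180.0, -0.0, -6.3]
wrist_force: [0.1, -0.4, 0.5]
grip_width: 0.469
finger_force: 0.0
```

```bash
python3 - <<'E'
from h import *
go([458,-213.5,90],-6.35)
E
```

```text
t 2.82 at [ 513.8 -218.8   90.7] [ 1.8e+02 -2.0e-02 -6.3e+00] -> d [-56.1   0.8   0.7] a [ 0.0001 -0.0004  0.0008] F [ 0.1 -0.4  0.5] w 44.1 ff 0.0
```

Close further, then draw forward 60 mm.

Emit:
play_rows([
  {"dx": 0, "dy": 0, "dz": 0, "ax": 0, "ay": 0, "az": 0},
  {"dx": 0, "dy": 0, "dz": 0, "ax": 0, "ay": 0, "az": 0},
  {"dx": 0, "dy": 0, "dz": 0, "ax": 0, "ay": 0, "az": 0},
  {"dx": 0, "dy": 0, "dz": 0, "ax": 0, "ay": 0, "az": 0},
  {"dx": 0, "dy": 0, "dz": 0, "ax": 0, "ay": 0, "az": 0},
  {"dx": 0, "dy": 0, "dz": 0, "ax": 0, "ay": 0, "az": 0},
  {"dx": 0, "dy": 0, "dz": 0, "ax": 0, "ay": 0, "az": 0},
  {"dx": 0, "dy": 0, "dz": 0, "ax": 0, "ay": 0, "az": 0},
], jaw=4)

```text
time: 3.48
eef_pos: [0.5136, -0.219, 0.0904]
orientation: [180.0, 0.0, -6.3]
wrist_force: [0.0, -0.6, -1.8]
grip_width: 0.125
finger_force: 30.0
```

Emit:
play_rows([
  {"dx": -5, "dy": 0, "dz": 0, "ax": 0, "ay": 0, "az": 0},
  {"dx": -15, "dy": 0, "dz": 0, "ax": 0, "ay": 0, "az": 0},
  {"dx": -25, "dy": 0, "dz": 0, "ax": 0, "ay": 0, "az": 0},
  {"dx": -35, "dy": 0, "dz": 0, "ax": 0, "ay": 0, "az": 0},
  {"dx": -45, "dy": 0, "dz": 0, "ax": 0, "ay": 0, "az": 0},
  {"dx": -55, "dy": 0, "dz": 0, "ax": 0, "ay": 0, "az": 0},
  {"dx": -60, "dy": 0, "dz": 0, "ax": 0, "ay": 0, "az": 0},
  {"dx": -60, "dy": 0, "dz": 0, "ax": 0, "ay": 0, "az": 0},
])

```text
time: 4.15
eef_pos: [0.4519, -0.2118, 0.0903]
orientation: [-180.0, 0.2, -6.3]
wrist_force: [-0.7, -0.3, -3.0]
grip_width: 0.125
finger_force: 30.0
```

Emit:
play_rows([
  {"dx": 0, "dy": 0, "dz": -5, "ax": 0, "ay": 0, "az": 0},
  {"dx": 0, "dy": 0, "dz": -15, "ax": 0, "ay": 0, "az": 0},
  {"dx": 0, "dy": 0, "dz": -35, "ax": 0, "ay": 0, "az": 0},
  {"dx": 0, "dy": 0, "dz": -60, "ax": 0, "ay": 0, "az": 0},
  {"dx": 0, "dy": 0, "dz": -85, "ax": 0, "ay": 0, "az": 0},
  {"dx": 0, "dy": 0, "dz": -110, "ax": 0, "ay": 0, "az": 0},
  {"dx": 0, "dy": 0, "dz": -130, "ax": 0, "ay": 0, "az": 0},
  {"dx": 0, "dy": 0, "dz": -140, "ax": 0, "ay": 0, "az": 0},
])

```text
time: 4.82
eef_pos: [0.4557, -0.2127, 0.2339]
orientation: [179.9, -0.3, -6.3]
wrist_force: [0.4, -0.7, -5.9]
grip_width: 0.123
finger_force: 30.0
```

Emit:
play_rows([
  {"dx": 0, "dy": 0, "dz": -10, "ax": 0, "ay": 0, "az": 0},
  {"dx": 0, "dy": 0, "dz": -30, "ax": 0, "ay": 0, "az": 0},
  {"dx": 0, "dy": 0, "dz": -55, "ax": 0, "ay": 0, "az": 0},
  {"dx": 0, "dy": 0, "dz": -80, "ax": 0, "ay": 0, "az": 0},
  {"dx": 0, "dy": 0, "dz": -105, "ax": 0, "ay": 0, "az": 0},
  {"dx": 0, "dy": 0, "dz": -125, "ax": 0, "ay": 0, "az": 0},
  {"dx": 0, "dy": 0, "dz": -140, "ax": 0, "ay": 0, "az": 0},
  {"dx": 0, "dy": 0, "dz": -140, "ax": 0, "ay": 0, "az": 0},
])

```text
time: 5.48
eef_pos: [0.4557, -0.2128, 0.3742]
orientation: [179.9, -0.4, -6.3]
wrist_force: [1.6, -0.2, -5.7]
grip_width: 0.125
finger_force: 30.0
```

```bash
python3 - <<'E'
from h import *
go([520,256,372],6.4)
E
```

```text
t 5.48 at [ 455.7 -212.8  374.2] [179.9   -0.39  -6.3 ] -> d [  12.5 -473.     1.5] a [ 0.0025 -0.0065 -0.2216] F [ 1.6 -0.2 -5.7] w 11.8 ff 30.0
```

Emit:
play_rows([
  {"dx": 0, "dy": -8, "dz": 0, "ax": 0, "ay": 0, "az": 0},
  {"dx": 0, "dy": -25, "dz": 0, "ax": 0, "ay": 0, "az": -0.02},
  {"dx": 1, "dy": -50, "dz": 0, "ax": 0, "ay": 0, "az": -0.04},
  {"dx": 2, "dy": -80, "dz": 0, "ax": 0, "ay": 0, "az": -0.06},
  {"dx": 3, "dy": -115, "dz": 0, "ax": 0, "ay": 0, "az": -0.08},
  {"dx": 4, "dy": -150, "dz": 0, "ax": 0, "ay": 0, "az": -0.1},
  {"dx": 5, "dy": -185, "dz": 0, "ax": 0, "ay": 0, "az": -0.12},
  {"dx": 6, "dy": -220, "dz": 0, "ax": 0, "ay": 0, "az": -0.14},
])

```text
time: 6.15
eef_pos: [0.4826, 0.0094, 0.3691]
orientation: [-179.9, 0.2, 1.9]
wrist_force: [1.6, -0.1, -5.9]
grip_width: 0.128
finger_force: 30.0
```

```bash
python3 - <<'E'
from h import *
go([520,256,372],6.4)
E
```

```text
t 6.15 at [482.6   9.4 369.1] [-179.95    0.19    1.92] -> d [  45.7 -245.2   -2.8] a [-0.001   0.0033 -0.0782] F [ 1.6 -0.1 -5.9] w 12.0 ff 30.0
```

Emit:
play_rows([
  {"dx": 6, "dy": -34, "dz": 0, "ax": 0, "ay": 0, "az": -0.02},
  {"dx": 13, "dy": -70, "dz": 0, "ax": 0, "ay": 0, "az": -0.03},
  {"dx": 20, "dy": -108, "dz": 0, "ax": 0, "ay": 0, "az": -0.04},
  {"dx": 27, "dy": -145, "dz": 0, "ax": 0, "ay": 0, "az": -0.05},
  {"dx": 34, "dy": -180, "dz": 0, "ax": 0, "ay": 0, "az": -0.06},
  {"dx": 40, "dy": -210, "dz": 0, "ax": 0, "ay": 0, "az": -0.07},
  {"dx": 44, "dy": -232, "dz": 0, "ax": 0, "ay": 0, "az": -0.078},
  {"dx": 46, "dy": -243, "dz": 0, "ax": 0, "ay": 0, "az": -0.078},
])

```text
time: 6.82
eef_pos: [0.5202, 0.2559, 0.3685]
orientation: [-179.9, 0.2, 6.6]
wrist_force: [-0.5, -0.2, -5.6]
grip_width: 0.123
finger_force: 30.0
```

Emit:
play_rows([
  {"dx": 0, "dy": 0, "dz": 0, "ax": 0, "ay": 0, "az": 0},
  {"dx": 0, "dy": 0, "dz": 0, "ax": 0, "ay": 0, "az": 0},
  {"dx": 0, "dy": 0, "dz": 0, "ax": 0, "ay": 0, "az": 0},
  {"dx": 0, "dy": 0, "dz": 0, "ax": 0, "ay": 0, "az": 0},
  {"dx": 0, "dy": 0, "dz": 0, "ax": 0, "ay": 0, "az": 0},
  {"dx": 0, "dy": 0, "dz": 0, "ax": 0, "ay": 0, "az": 0},
  {"dx": 0, "dy": 0, "dz": 0, "ax": 0, "ay": 0, "az": 0},
  {"dx": 0, "dy": 0, "dz": 0, "ax": 0, "ay": 0, "az": 0},
])

```text
time: 7.48
eef_pos: [0.523, 0.2496, 0.3706]
orientation: [180.0, -0.0, 6.1]
wrist_force: [0.7, 0.6, -5.7]
grip_width: 0.125
finger_force: 30.0
```

```bash
python3 - <<'E'
from h import *
go([602,266,300],6.4)
p,d,c=shot('w2')
X=cloud(d,c); print('cam',-c['R'].T@c['t'])
P=X[(d>0)]*1000
def r(n,m): print(n,m.sum(),cv2.minAreaRect(P[m][:,:2].astype(np.float32)),np.median(P[m],0))
r('plat',(abs(P[:,2]-106)<4)&(P[:,0]>400))
# handle and drawbar in hand
r('handle',(P[:,2]>388)&(P[:,2]<402)&(P[:,0]<600))
r('draw',(P[:,2]>300)&(P[:,2]<335)&(P[:,0]<450))
b=Ro.from_euler('z',6.4,degrees=True).as_matrix()[:2,:2]
L=(P[:,:2]-[612,267])@b   # shaker frame
for side in (1,-1):
    m=(P[:,2]>120)&(P[:,2]<128)&(abs(L[:,0]-20)<60)&(abs(L[:,1]-side*41)<15)
    if m.sum()>5:
        print('guide',side,m.sum(),np.percentile(L[m],[2,50,98],axis=0).round(1).tolist(), np.polyfit(L[m][:,0],L[m][:,1],1))
m=(P[:,2]>113)&(P[:,2]<125)&(L[:,0]>70)&(abs(L[:,1])<40); print('lip',m.sum(),np.percentile(L[m],[2,50,98],axis=0).round(1).tolist())
E
```

```text
t 7.48 at [523.  249.6 370.6] [ 1.80e+02 -1.00e-02  6.14e+00] -> d [80.2 -7.9 70.7] a [ 0.     -0.0002 -0.0046] F [ 0.7  0.6 -5.7] w 11.8 ff 30.0
cam [0.59356755 0.25720428 0.54993087]
plat 20858 ((609.7882690429688, 230.60340881347656), (224.2981719970703, 265.0927429199219), 6.229538917541504) [645.77283035 282.27570152 105.95450691]
handle 4114 ((526.9254760742188, 248.58328247070312), (61.06146240234375, 34.24383544921875), 24.934589385986328) [530.82980003 250.53997836 395.06033798]
draw 299 ((413.94671630859375, 237.3677215576172), (14.274436950683594, 11.964442253112793), 6.226400375366211) [414.004426   237.18271653 324.22415408]
guide 1 486 [[-18.0, 40.3], [33.1, 43.9], [69.1, 46.8]] [-1.90693442e-02  4.44333578e+01]
guide -1 429 [[-0.5, -44.2], [36.3, -41.1], [69.4, -38.0]] [-5.00714727e-03 -4.09788081e+01]
lip 1160 [[80.9, -27.9], [89.5, 1.0], [98.5, 30.1]]
```

View pics/w2.png

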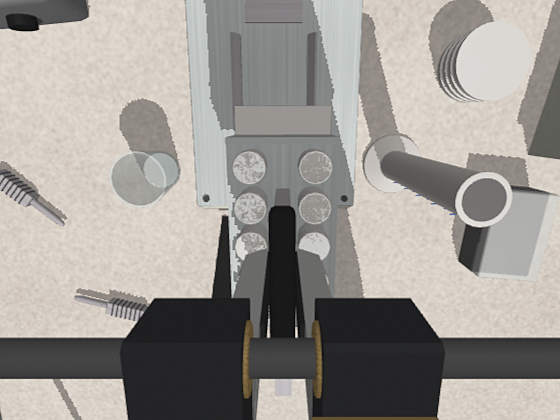

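The wrist view shows the guides at (237,70) and (312,70), the carriage tubes in front, the cylinder foot at (393,165) and the beaker at (140,178). The shaker axis fits through (612.8,268.4) with yaw about 6.15°. The carriage is aligned with it, but 9.5 mm off to one side.

Emit:
play_rows([
  {"dx": 8, "dy": -1, "dz": 0, "ax": 0, "ay": 0, "az": 0},
  {"dx": 25, "dy": -3, "dz": 0, "ax": 0, "ay": 0, "az": 0},
  {"dx": 45, "dy": -6, "dz": 5, "ax": 0, "ay": 0, "az": 0},
  {"dx": 65, "dy": -8, "dz": 15, "ax": 0, "ay": 0, "az": 0},
  {"dx": 77, "dy": -9, "dz": 30, "ax": 0, "ay": 0, "az": 0},
  {"dx": 81, "dy": -9.5, "dz": 50, "ax": 0, "ay": 0, "az": 0},
  {"dx": 81, "dy": -9.5, "dz": 70, "ax": 0, "ay": 0, "az": 0},
  {"dx": 81, "dy": -9.5, "dz": 80, "ax": 0, "ay": 0, "az": 0},
])

```text
time: 8.2
eef_pos: [0.6021, 0.2675, 0.2871]
orientation: [179.9, 0.2, 6.2]
wrist_force: [-1.7, 0.3, -6.2]
grip_width: 0.126
finger_force: 30.0
```

Emit:
play_rows([
  {"dx": 0, "dy": 0, "dz": 0, "ax": 0, "ay": 0, "az": 0},
  {"dx": 0, "dy": 0, "dz": 0, "ax": 0, "ay": 0, "az": 0},
  {"dx": 0, "dy": 0, "dz": 0, "ax": 0, "ay": 0, "az": 0},
  {"dx": 0, "dy": 0, "dz": 0, "ax": 0, "ay": 0, "az": 0},
  {"dx": 0, "dy": 0, "dz": 0, "ax": 0, "ay": 0, "az": 0},
  {"dx": 0, "dy": 0, "dz": 0, "ax": 0, "ay": 0, "az": 0},
  {"dx": 0, "dy": 0, "dz": 0, "ax": 0, "ay": 0, "az": 0},
  {"dx": 0, "dy": 0, "dz": 0, "ax": 0, "ay": 0, "az": 0},
])

```text
time: 8.87
eef_pos: [0.6025, 0.2682, 0.2909]
orientation: [-180.0, -0.0, 6.2]
wrist_force: [0.1, 0.5, -6.0]
grip_width: 0.124
finger_force: 30.0
```

```bash
python3 - <<'E'
from h import *
go([602.9,267.3,205],6.15)
p,d,c=shot('w3'); go([602.9,267.3,205],6.15)
P=cloud(d,c)[d>0]*1000
t=np.deg2rad(6.15);b=np.array([[np.cos(t),-np.sin(t)],[np.sin(t),np.cos(t)]])
L=(P[:,:2]-[612.8,268.4])@b
m=(P[:,2]>112)&(P[:,2]<125)&(L[:,0]>75)&(abs(L[:,1])<45); print('lip',m.sum(),np.percentile(L[m],[2,50,98],axis=0).round(1).tolist())
m=(P[:,2]>205)&(P[:,2]<250)&(L[:,0]<-90)&(abs(L[:,1])<20); print('draw',m.sum(),np.percentile(L[m],[2,50,98],axis=0).round(1).tolist(),np.median(P[m],0))
m=(P[:,2]>305)&(P[:,2]<325)&(abs(L[:,1])<9)&(L[:,0]<40); print('handle',m.sum(),np.percentile(L[m],[2,50,98],axis=0).round(1).tolist())
m=(P[:,2]>140)&(P[:,2]<170)&(L[:,0]<-60)&(abs(L[:,1])<30); print('ears',m.sum(),np.percentile(L[m],[2,50,98],axis=0).round(1).tolist() if m.sum() else 0)
m=(P[:,2]>252)&(P[:,2]<275)&(abs(L[:,1])<45)&(L[:,0]>0);print('tubes',m.sum(),np.percentile(L[m],[2,50,98],axis=0).round(1).tolist())
E
```

```text
t 8.87 at [602.5 268.2 290.9] [-1.7999e+02 -3.0000e-02  6.1800e+00] -> d [ 0.2  0.9 85.9] a [-0.0002 -0.0006  0.0004] F [ 0.1  0.5 -6. ] w 11.7 ff 30.0
t 8.92 at [602.5 268.1 290.7] [-1.80e+02 -2.00e-02  6.17e+00] -> d [ 0.3  0.9 85.7] a [-0.     -0.0003  0.0004] F [ 0.8  0.1 -5.2] w 11.6 ff 30.0
lip 1427 [[80.7, -28.4], [89.1, 0.8], [97.4, 29.1]]
draw 298 [[-126.7, -5.6], [-119.6, 0.0], [-113.3, 6.3]] [493.83967505 255.6726535  244.38494885]
handle 3771 [[-34.6, -7.1], [-2.6, 0.9], [23.8, 7.1]]
ears 0 0
tubes 4483 [[0.6, -23.6], [22.4, 0.8], [45.2, 25.7]]
```

Emit:
play_rows([
  {"dx": 0, "dy": 0, "dz": 6, "ax": 0, "ay": 0, "az": 0},
  {"dx": 0, "dy": 0, "dz": 18, "ax": 0, "ay": 0, "az": 0},
  {"dx": 0, "dy": 0, "dz": 32, "ax": 0, "ay": 0, "az": 0},
  {"dx": 0, "dy": 0, "dz": 46, "ax": 0, "ay": 0, "az": 0},
  {"dx": 0, "dy": 0, "dz": 60, "ax": 0, "ay": 0, "az": 0},
  {"dx": 0, "dy": 0, "dz": 72, "ax": 0, "ay": 0, "az": 0},
  {"dx": 0, "dy": 0, "dz": 80, "ax": 0, "ay": 0, "az": 0},
  {"dx": 0, "dy": 0, "dz": 82, "ax": 0, "ay": 0, "az": 0},
])

```text
time: 9.58
eef_pos: [0.6015, 0.2676, 0.2065]
orientation: [179.9, 0.2, 6.2]
wrist_force: [-0.0, -0.1, -5.9]
grip_width: 0.123
finger_force: 30.0
```

Emit:
play_rows([
  {"dx": 0, "dy": 0, "dz": 2, "ax": 0, "ay": 0, "az": 0},
  {"dx": 0, "dy": 0, "dz": 4, "ax": 0, "ay": 0, "az": 0},
  {"dx": 0, "dy": 0, "dz": 6, "ax": 0, "ay": 0, "az": 0},
  {"dx": 0, "dy": 0, "dz": 8, "ax": 0, "ay": 0, "az": 0},
  {"dx": 0, "dy": 0, "dz": 9, "ax": 0, "ay": 0, "az": 0},
  {"dx": 0, "dy": 0, "dz": 10, "ax": 0, "ay": 0, "az": 0},
  {"dx": 0, "dy": 0, "dz": 10, "ax": 0, "ay": 0, "az": 0},
  {"dx": 0, "dy": 0, "dz": 10, "ax": 0, "ay": 0, "az": 0},
])

```text
time: 10.25
eef_pos: [0.6026, 0.2682, 0.1986]
orientation: [-180.0, -0.0, 6.2]
wrist_force: [0.1, -0.2, -5.2]
grip_width: 0.126
finger_force: 30.0
```

Emit:
play_rows([
  {"dx": 0, "dy": 0, "dz": 0.5, "ax": 0, "ay": 0, "az": 0},
  {"dx": 0, "dy": 0, "dz": 1, "ax": 0, "ay": 0, "az": 0},
  {"dx": 0, "dy": 0, "dz": 1.5, "ax": 0, "ay": 0, "az": 0},
  {"dx": 0, "dy": 0, "dz": 2, "ax": 0, "ay": 0, "az": 0},
  {"dx": 0, "dy": 0, "dz": 2, "ax": 0, "ay": 0, "az": 0},
  {"dx": 0, "dy": 0, "dz": 2, "ax": 0, "ay": 0, "az": 0},
  {"dx": 0, "dy": 0, "dz": 2, "ax": 0, "ay": 0, "az": 0},
  {"dx": 0, "dy": 0, "dz": 2, "ax": 0, "ay": 0, "az": 0},
])

```text
time: 10.92
eef_pos: [0.6025, 0.2682, 0.1965]
orientation: [-180.0, 0.0, 6.2]
wrist_force: [0.0, 0.4, -5.3]
grip_width: 0.125
finger_force: 30.0
```

Emit:
play_rows([
  {"dx": 0, "dy": 0, "dz": 0.4, "ax": 0, "ay": 0, "az": 0},
  {"dx": 0, "dy": 0, "dz": 0.8, "ax": 0, "ay": 0, "az": 0},
  {"dx": 0, "dy": 0, "dz": 1.2, "ax": 0, "ay": 0, "az": 0},
  {"dx": 0, "dy": 0, "dz": 1.5, "ax": 0, "ay": 0, "az": 0},
  {"dx": 0, "dy": 0, "dz": 1.5, "ax": 0, "ay": 0, "az": 0},
  {"dx": 0, "dy": 0, "dz": 1.5, "ax": 0, "ay": 0, "az": 0},
  {"dx": 0, "dy": 0, "dz": 1.5, "ax": 0, "ay": 0, "az": 0},
  {"dx": 0, "dy": 0, "dz": 1.5, "ax": 0, "ay": 0, "az": 0},
])

```text
time: 11.58
eef_pos: [0.6026, 0.2678, 0.1963]
orientation: [180.0, -0.0, 6.2]
wrist_force: [-3.0, -2.8, 5.6]
grip_width: 0.124
finger_force: 30.0
```

Emit:
play_rows([
  {"dx": 2, "dy": 0, "dz": -0.5, "ax": 0, "ay": 0, "az": 0},
  {"dx": 5, "dy": 0, "dz": -0.5, "ax": 0, "ay": 0, "az": 0},
  {"dx": 8, "dy": 0, "dz": -0.5, "ax": 0, "ay": 0, "az": 0},
  {"dx": 11, "dy": 0, "dz": -0.5, "ax": 0, "ay": 0, "az": 0},
  {"dx": 14, "dy": 0, "dz": -0.5, "ax": 0, "ay": 0, "az": 0},
  {"dx": 16, "dy": 0, "dz": -0.5, "ax": 0, "ay": 0, "az": 0},
  {"dx": 18, "dy": 0, "dz": -0.5, "ax": 0, "ay": 0, "az": 0},
  {"dx": 18, "dy": 0, "dz": -0.5, "ax": 0, "ay": 0, "az": 0},
])

```text
time: 12.25
eef_pos: [0.6205, 0.2713, 0.1963]
orientation: [-179.9, -0.0, 6.2]
wrist_force: [-4.2, -0.9, 6.1]
grip_width: 0.124
finger_force: 30.0
```

Emit:
play_rows([
  {"dx": 0.5, "dy": 0, "dz": 0, "ax": 0, "ay": 0, "az": 0},
  {"dx": 1, "dy": 0, "dz": 0, "ax": 0, "ay": 0, "az": 0},
  {"dx": 1.5, "dy": 0, "dz": 0, "ax": 0, "ay": 0, "az": 0},
  {"dx": 2, "dy": 0, "dz": 0, "ax": 0, "ay": 0, "az": 0},
  {"dx": 2.5, "dy": 0, "dz": 0, "ax": 0, "ay": 0, "az": 0},
  {"dx": 3, "dy": 0, "dz": 0, "ax": 0, "ay": 0, "az": 0},
  {"dx": 3, "dy": 0, "dz": 0, "ax": 0, "ay": 0, "az": 0},
  {"dx": 3, "dy": 0, "dz": 0, "ax": 0, "ay": 0, "az": 0},
])

```text
time: 12.92
eef_pos: [0.623, 0.2717, 0.1963]
orientation: [-179.9, 0.0, 6.2]
wrist_force: [-5.0, -0.5, 5.8]
grip_width: 0.124
finger_force: 30.0
```

Emit:
play_rows([
  {"dx": 0.5, "dy": 0, "dz": 0, "ax": 0, "ay": 0, "az": 0},
  {"dx": 1, "dy": 0, "dz": 0, "ax": 0, "ay": 0, "az": 0},
  {"dx": 1.5, "dy": 0, "dz": 0, "ax": 0, "ay": 0, "az": 0},
  {"dx": 2, "dy": 0, "dz": 0, "ax": 0, "ay": 0, "az": 0},
  {"dx": 2.5, "dy": 0, "dz": 0, "ax": 0, "ay": 0, "az": 0},
  {"dx": 2.5, "dy": 0, "dz": 0, "ax": 0, "ay": 0, "az": 0},
  {"dx": 2.5, "dy": 0, "dz": 0, "ax": 0, "ay": 0, "az": 0},
  {"dx": 2.5, "dy": 0, "dz": 0, "ax": 0, "ay": 0, "az": 0},
])

```text
time: 13.58
eef_pos: [0.6232, 0.2719, 0.1963]
orientation: [-179.9, 0.3, 6.2]
wrist_force: [-10.1, -1.6, 9.8]
grip_width: 0.125
finger_force: 30.0
```

Emit:
play_rows([
  {"dx": -1.5, "dy": 0, "dz": -0.8, "ax": 0, "ay": 0, "az": 0},
  {"dx": -1.5, "dy": 0, "dz": -0.8, "ax": 0, "ay": 0, "az": 0},
  {"dx": -1.5, "dy": 0, "dz": -0.8, "ax": 0, "ay": 0, "az": 0},
  {"dx": -1.5, "dy": 0, "dz": -0.8, "ax": 0, "ay": 0, "az": 0},
  {"dx": -1.5, "dy": 0, "dz": -0.8, "ax": 0, "ay": 0, "az": 0},
  {"dx": -1.5, "dy": 0, "dz": -0.8, "ax": 0, "ay": 0, "az": 0},
  {"dx": -1.5, "dy": 0, "dz": -0.8, "ax": 0, "ay": 0, "az": 0},
  {"dx": -1.5, "dy": 0, "dz": -0.8, "ax": 0, "ay": 0, "az": 0},
], jaw=60)

```text
time: 14.25
eef_pos: [0.6245, 0.2704, 0.1962]
orientation: [180.0, -0.0, 6.2]
wrist_force: [-0.2, 0.1, -0.9]
grip_width: 0.627
finger_force: 0.0
```

Emit:
play_rows([
  {"dx": 0, "dy": 0, "dz": -5, "ax": 0, "ay": 0, "az": 0},
  {"dx": 0, "dy": 0, "dz": -15, "ax": 0, "ay": 0, "az": 0},
  {"dx": 0, "dy": 0, "dz": -30, "ax": 0, "ay": 0, "az": 0},
  {"dx": 0, "dy": 0, "dz": -55, "ax": 0, "ay": 0, "az": 0},
  {"dx": 0, "dy": 0, "dz": -80, "ax": 0, "ay": 0, "az": 0},
  {"dx": 0, "dy": 0, "dz": -105, "ax": 0, "ay": 0, "az": 0},
  {"dx": 0, "dy": 0, "dz": -125, "ax": 0, "ay": 0, "az": 0},
  {"dx": 0, "dy": 0, "dz": -135, "ax": 0, "ay": 0, "az": 0},
])

```text
time: 14.92
eef_pos: [0.6256, 0.2712, 0.3358]
orientation: [-179.9, -0.3, 6.2]
wrist_force: [-0.3, 0.6, 0.5]
grip_width: 0.636
finger_force: 0.0
```

```bash
python3 - <<'E'
from h import *
go([400,270,300],6)
E
```

```text
t 14.92 at [625.6 271.2 335.8] [-179.88   -0.33    6.17] -> d [-224.6  -23.    34.5] a [-0.0021 -0.0058  0.003 ] F [-0.3  0.6  0.5] w 59.8 ff 0.0
```

Emit:
play_rows([
  {"dx": -10, "dy": 0, "dz": 0, "ax": 0, "ay": 0, "az": 0},
  {"dx": -35, "dy": -2, "dz": 0, "ax": 0, "ay": 0, "az": 0},
  {"dx": -70, "dy": -5, "dz": 0, "ax": 0, "ay": 0, "az": 0},
  {"dx": -105, "dy": -8, "dz": 0, "ax": 0, "ay": 0, "az": 0},
  {"dx": -140, "dy": -11, "dz": 0, "ax": 0, "ay": 0, "az": 0},
  {"dx": -175, "dy": -14, "dz": 0, "ax": 0, "ay": 0, "az": 0},
  {"dx": -205, "dy": -17, "dz": 0, "ax": 0, "ay": 0, "az": 0},
  {"dx": -225, "dy": -20, "dz": 0, "ax": 0, "ay": 0, "az": 0},
], jaw=94)

```text
time: 15.58
eef_pos: [0.3953, 0.2659, 0.3317]
orientation: [180.0, 0.0, 6.3]
wrist_force: [-0.5, 0.5, -0.2]
grip_width: 1.0
finger_force: 0.0
```

Emit:
play_rows([
  {"dx": 0, "dy": 0, "dz": 0, "ax": 0, "ay": 0, "az": 0},
  {"dx": 0, "dy": 0, "dz": 0, "ax": 0, "ay": 0, "az": 0},
  {"dx": 0, "dy": 0, "dz": 0, "ax": 0, "ay": 0, "az": 0},
  {"dx": 0, "dy": 0, "dz": 0, "ax": 0, "ay": 0, "az": 0},
  {"dx": 0, "dy": 0, "dz": 0, "ax": 0, "ay": 0, "az": 0},
  {"dx": 0, "dy": 0, "dz": 0, "ax": 0, "ay": 0, "az": 0},
  {"dx": 0, "dy": 0, "dz": 0, "ax": 0, "ay": 0, "az": 0},
  {"dx": 0, "dy": 0, "dz": 0, "ax": 0, "ay": 0, "az": 0},
])

```text
time: 16.25
eef_pos: [0.3988, 0.2661, 0.3311]
orientation: [180.0, 0.0, 6.2]
wrist_force: [-0.1, -0.5, -0.7]
grip_width: 1.0
finger_force: 0.0
```

```bash
python3 - <<'E'
from h import *
go([400,285,24],6)
p,d,c=shot('w4'); go([400,285,24],6)
P=cloud(d,c)[d>0]*1000
def r(n,m): print(n,m.sum(),cv2.minAreaRect(P[m][:,:2].astype(np.float32)) if m.sum()>4 else '',np.median(P[m],0))
box=(P[:,0]>300)&(P[:,0]<460)&(P[:,1]>230)&(P[:,1]<340)
r('pin',box&(P[:,2]>10)&(P[:,2]<35)); r('grip top',box&(P[:,2]>20)&(P[:,2]<35))
r('shaft',box&(P[:,2]>10)&(P[:,2]<21))
t=np.deg2rad(6.15);b=np.array([[np.cos(t),-np.sin(t)],[np.sin(t),np.cos(t)]])
L=(P[:,:2]-[612.8,268.4])@b
def q(n,m): print(n,m.sum(),np.percentile(L[m],[1,50,99],axis=0).round(1).tolist() if m.sum() else 0, np.median(P[m][:,2]))
q('draw',(P[:,2]>146-3)&(P[:,2]<154)&(L[:,0]<-50)&(abs(L[:,1])<7.5))
q('ears',(P[:,2]>140)&(P[:,2]<170)&(L[:,0]<-60)&(abs(L[:,1])<30))
for s in(1,-1): q('ear',(P[:,2]>152)&(P[:,2]<170)&(L[:,0]<-60)&(s*L[:,1]>7)&(s*L[:,1]<30))
q('handle',(P[:,2]>215)&(P[:,2]<226)&(abs(L[:,1])<20))
E
```

```text
t 16.25 at [398.8 266.1 331.1] [1.7999e+02 2.0000e-02 6.1500e+00] -> d [  3.4 -18.7 307. ] a [0.0001 0.0004 0.0027] F [-0.1 -0.5 -0.7] w 94.0 ff 0.0
t 16.3 at [398.7 266.1 331.1] [1.7999e+02 2.0000e-02 6.1600e+00] -> d [  3.4 -18.7 307.1] a [0.0001 0.0003 0.0027] F [ 0.3  0.  -0.6] w 94.5 ff 0.0
pin 985 ((375.0462341308594, 289.2665100097656), (20.299163818359375, 114.07278442382812), 83.40733337402344) [391.82211368 288.50392775  23.41374238]
grip top 715 ((382.1990661621094, 288.4398193359375), (20.299163818359375, 99.671875), 83.40733337402344) [402.56890056 286.10465817  23.87467385]
shaft 277 ((374.7789001464844, 286.53668212890625), (16.077831268310547, 114.10118865966797), 84.41138458251953) [347.69753827 292.11390905  17.68284537]
draw 874 [[-105.9, -3.5], [-76.3, 2.0], [-50.2, 7.4]] 150.0614408827571
ears 1644 [[-107.0, -18.0], [-88.7, 2.0], [-61.1, 17.9]] 151.62026738256816
ear 382 [[-106.8, 9.0], [-91.7, 13.6], [-77.3, 17.9]] 159.44318174853288
ear 414 [[-106.8, -18.3], [-91.8, -13.7], [-77.2, -9.2]] 158.68786909789492
handle 0 0 nan
  return _methods._mean(a, axis=axis, dtype=dtype,
  ret = ret.dtype.type(ret / rcount)
```

View pics/w4.png

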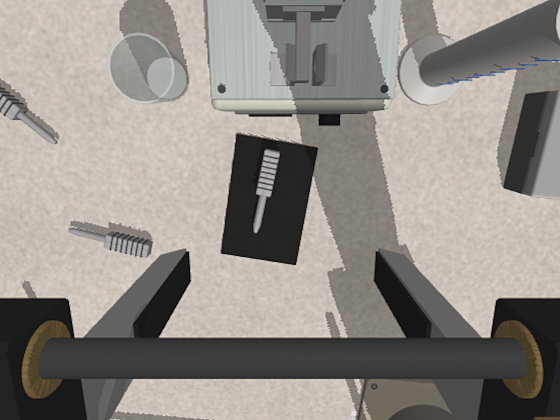

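The wrist view shows the pin on the mat, with its grip at (267,160) and tip at (257,232), so the tip points toward the robot. The drawbar sits between the ears at (303,60). The ears match my shaker frame to within 0.1 mm. The drawbar tip is at shaker x -105.9, so the carriage is home.

```bash
python3 - <<'E'
from h import *
go([410,285.3,60],-6.6); print(monitor.read_state()['q'].round(1))
f=np.load('w4.npz');d=f['d'];P=cloud(d,f)[d>0]*1000
t=np.deg2rad(6.15);b=np.array([[np.cos(t),-np.sin(t)],[np.sin(t),np.cos(t)]])
L=(P[:,:2]-[612.8,268.4])@b
m=(P[:,2]>146)&(P[:,2]<153)&(L[:,0]<-60)&(L[:,0]>-108)&(abs(L[:,1])<8.5)
for x in (-105,-100,-90,-80,-70): 
    k=m&(abs(L[:,0]-x)<4); print(x,k.sum(),np.percentile(L[k][:,1],[3,50,97]).round(1))
E
```

```text
t 16.3 at [398.7 266.1 331.1] [1.7999e+02 2.0000e-02 6.1600e+00] -> d [ 13.4 -17.9 271.1] a [2.000e-04 3.000e-04 2.226e-01] F [ 0.3  0.  -0.6] w 94.5 ff 0.0
[ -27.6   14.5  -12.2  102.2    3.4   63.6 -124.7]
-105 87 [-3.   2.5  7.9]
-100 121 [-3.   2.5  7.9]
-90 121 [-2.8  2.6  8. ]
-80 131 [-3.4  2.7  8.1]
-70 138 [-3.3  2.5  8.2]
```

Emit:
play_rows([
  {"dx": 4, "dy": -5, "dz": 25, "ax": 0, "ay": 0, "az": 0.05},
  {"dx": 8, "dy": -10, "dz": 60, "ax": 0, "ay": 0, "az": 0.1},
  {"dx": 13, "dy": -18, "dz": 100, "ax": 0, "ay": 0, "az": 0.15},
  {"dx": 13, "dy": -18, "dz": 140, "ax": 0, "ay": 0, "az": 0.2},
  {"dx": 13, "dy": -18, "dz": 180, "ax": 0, "ay": 0, "az": 0.222},
  {"dx": 13, "dy": -18, "dz": 215, "ax": 0, "ay": 0, "az": 0.222},
  {"dx": 13, "dy": -18, "dz": 250, "ax": 0, "ay": 0, "az": 0.222},
  {"dx": 13, "dy": -18, "dz": 271, "ax": 0, "ay": 0, "az": 0.222},
], jaw=50)

```text
time: 16.97
eef_pos: [0.4082, 0.2845, 0.0571]
orientation: [179.8, 0.2, -6.5]
wrist_force: [-0.3, -0.3, -0.0]
grip_width: 0.535
finger_force: 0.0
```

Emit:
play_rows([
  {"dx": 0, "dy": 0, "dz": 0, "ax": 0, "ay": 0, "az": 0},
  {"dx": 0, "dy": 0, "dz": 0, "ax": 0, "ay": 0, "az": 0},
  {"dx": 0, "dy": 0, "dz": 0, "ax": 0, "ay": 0, "az": 0},
  {"dx": 0, "dy": 0, "dz": 0, "ax": 0, "ay": 0, "az": 0},
  {"dx": 0, "dy": 0, "dz": 0, "ax": 0, "ay": 0, "az": 0},
  {"dx": 0, "dy": 0, "dz": 0, "ax": 0, "ay": 0, "az": 0},
  {"dx": 0, "dy": 0, "dz": 0, "ax": 0, "ay": 0, "az": 0},
  {"dx": 0, "dy": 0, "dz": 0, "ax": 0, "ay": 0, "az": 0},
])

```text
time: 17.63
eef_pos: [0.4098, 0.2857, 0.0609]
orientation: [-180.0, -0.0, -6.5]
wrist_force: [-0.6, 0.5, -0.1]
grip_width: 0.533
finger_force: 0.0
```

```bash
python3 - <<'E'
from h import *
go([410,285.3,6.5],-6.6); print(monitor.read_state()['q'].round(1))
E
```

```text
t 17.63 at [409.8 285.7  60.9] [-1.7996e+02 -5.0000e-02 -6.5500e+00] -> d [ 0.2  0.4 54.4] a [-0.0007 -0.0008  0.0009] F [-0.6  0.5 -0.1] w 50.1 ff 0.0
[ -34.    37.    -6.1  117.8    8.6   25.5 -143.1]
```

Emit:
play_rows([
  {"dx": 0, "dy": 0, "dz": 8, "ax": 0, "ay": 0, "az": 0},
  {"dx": 0, "dy": 0, "dz": 20, "ax": 0, "ay": 0, "az": 0},
  {"dx": 0, "dy": 0, "dz": 32, "ax": 0, "ay": 0, "az": 0},
  {"dx": 0, "dy": 0, "dz": 42, "ax": 0, "ay": 0, "az": 0},
  {"dx": 0, "dy": 0, "dz": 50, "ax": 0, "ay": 0, "az": 0},
  {"dx": 0, "dy": 0, "dz": 54, "ax": 0, "ay": 0, "az": 0},
  {"dx": 0, "dy": 0, "dz": 54, "ax": 0, "ay": 0, "az": 0},
  {"dx": 0, "dy": 0, "dz": 54, "ax": 0, "ay": 0, "az": 0},
])

```text
time: 18.3
eef_pos: [0.4095, 0.2855, 0.0061]
orientation: [180.0, 0.0, -6.5]
wrist_force: [-1.1, -0.2, 0.7]
grip_width: 0.528
finger_force: 0.0
```

Emit:
play_rows([
  {"dx": 0, "dy": 0, "dz": 0, "ax": 0, "ay": 0, "az": 0},
  {"dx": 0, "dy": 0, "dz": 0, "ax": 0, "ay": 0, "az": 0},
  {"dx": 0, "dy": 0, "dz": 0, "ax": 0, "ay": 0, "az": 0},
  {"dx": 0, "dy": 0, "dz": 0, "ax": 0, "ay": 0, "az": 0},
  {"dx": 0, "dy": 0, "dz": 0, "ax": 0, "ay": 0, "az": 0},
  {"dx": 0, "dy": 0, "dz": 0, "ax": 0, "ay": 0, "az": 0},
  {"dx": 0, "dy": 0, "dz": 0, "ax": 0, "ay": 0, "az": 0},
  {"dx": 0, "dy": 0, "dz": 0, "ax": 0, "ay": 0, "az": 0},
], jaw=10)

```text
time: 18.97
eef_pos: [0.4096, 0.2854, 0.0065]
orientation: [-180.0, -0.0, -6.6]
wrist_force: [-0.6, -0.1, 4.8]
grip_width: 0.208
finger_force: 30.0
```

```bash
python3 - <<'E'
from h import *
go([410,285.3,160],-6.6); print(monitor.read_state()['q'].round(1))
E
```

```text
t 18.97 at [409.6 285.4   6.5] [-1.80e+02 -2.00e-02 -6.55e+00] -> d [ 4.000e-01  1.000e-01 -1.535e+02] a [-0.0001 -0.0003  0.0009] F [-0.6 -0.1  4.8] w 19.6 ff 30.0
[ -35.1   42.9   -4.4  119.1    9.7   18.4 -144.1]
```

Emit:
play_rows([
  {"dx": 0, "dy": 0, "dz": -5, "ax": 0, "ay": 0, "az": 0},
  {"dx": 0, "dy": 0, "dz": -18, "ax": 0, "ay": 0, "az": 0},
  {"dx": 0, "dy": 0, "dz": -42, "ax": 0, "ay": 0, "az": 0},
  {"dx": 0, "dy": 0, "dz": -70, "ax": 0, "ay": 0, "az": 0},
  {"dx": 0, "dy": 0, "dz": -100, "ax": 0, "ay": 0, "az": 0},
  {"dx": 0, "dy": 0, "dz": -130, "ax": 0, "ay": 0, "az": 0},
  {"dx": 0, "dy": 0, "dz": -155, "ax": 0, "ay": 0, "az": 0},
  {"dx": 0, "dy": 0, "dz": -165, "ax": 0, "ay": 0, "az": 0},
])

```text
time: 19.63
eef_pos: [0.4107, 0.2866, 0.1747]
orientation: [-179.8, -0.2, -6.5]
wrist_force: [-0.3, -0.1, -2.6]
grip_width: 0.207
finger_force: 30.0
```

Emit:
play_rows([
  {"dx": 0, "dy": -8, "dz": -2, "ax": 0, "ay": 0, "az": -0.06},
  {"dx": 0, "dy": -20, "dz": -6, "ax": 0, "ay": 0, "az": -0.16},
  {"dx": 2, "dy": -35, "dz": -10, "ax": 0, "ay": 0, "az": -0.28},
  {"dx": 6, "dy": -50, "dz": -15, "ax": 0, "ay": 0, "az": -0.4},
  {"dx": 12, "dy": -65, "dz": -20, "ax": 0, "ay": 0, "az": -0.52},
  {"dx": 18, "dy": -80, "dz": -20, "ax": 0, "ay": 0, "az": -0.64},
  {"dx": 24, "dy": -90, "dz": -20, "ax": 0, "ay": 0, "az": -0.76},
  {"dx": 30, "dy": -98, "dz": -20, "ax": 0, "ay": 0, "az": -0.88},
])

```text
time: 20.3
eef_pos: [0.4504, 0.3804, 0.1913]
orientation: [-180.0, 0.0, 44.3]
wrist_force: [-2.1, 0.2, -1.8]
grip_width: 0.21
finger_force: 30.0
```

```bash
cat >> h.py <<'E'
def sh(x,y):
    t=np.deg2rad(6.15); return [612.8+x*np.cos(t)-y*np.sin(t),268.4+x*np.sin(t)+y*np.cos(t)]
E
python3 - <<'E'
from h import *
go(sh(-92,130)+[180],96.15); print(sh(-92,130),monitor.read_state()['q'].round(1))
E
```

```text
t 20.3 at [450.4 380.4 191.3] [-179.98    0.     44.26] -> d [46.  34.5 11.3] a [-4.000e-04 -1.000e-04 -9.056e-01] F [-2.1  0.2 -1.8] w 19.7 ff 30.0
[np.float64(507.40234733695075), np.float64(387.7957068454273)] [ -28.4   33.3  -22.8   97.4   15.5   52.4 -103.1]
```

Emit:
play_rows([
  {"dx": 5, "dy": 4, "dz": 1, "ax": 0, "ay": 0, "az": -0.11},
  {"dx": 11, "dy": 8, "dz": 3, "ax": 0, "ay": 0, "az": -0.22},
  {"dx": 18, "dy": 13, "dz": 5, "ax": 0, "ay": 0, "az": -0.34},
  {"dx": 25, "dy": 18, "dz": 7, "ax": 0, "ay": 0, "az": -0.46},
  {"dx": 32, "dy": 23, "dz": 8, "ax": 0, "ay": 0, "az": -0.58},
  {"dx": 39, "dy": 28, "dz": 9, "ax": 0, "ay": 0, "az": -0.7},
  {"dx": 44, "dy": 33, "dz": 10, "ax": 0, "ay": 0, "az": -0.8},
  {"dx": 46, "dy": 34, "dz": 11, "ax": 0, "ay": 0, "az": -0.88},
])

```text
time: 20.97
eef_pos: [0.5084, 0.3858, 0.1797]
orientation: [-180.0, 0.1, 94.5]
wrist_force: [0.3, 0.4, -0.9]
grip_width: 0.207
finger_force: 30.0
```

Emit:
play_rows([
  {"dx": 0, "dy": 0, "dz": 0, "ax": 0, "ay": 0, "az": 0},
  {"dx": 0, "dy": 0, "dz": 0, "ax": 0, "ay": 0, "az": 0},
  {"dx": 0, "dy": 0, "dz": 0, "ax": 0, "ay": 0, "az": 0},
  {"dx": 0, "dy": 0, "dz": 0, "ax": 0, "ay": 0, "az": 0},
  {"dx": 0, "dy": 0, "dz": 0, "ax": 0, "ay": 0, "az": 0},
  {"dx": 0, "dy": 0, "dz": 0, "ax": 0, "ay": 0, "az": 0},
  {"dx": 0, "dy": 0, "dz": 0, "ax": 0, "ay": 0, "az": 0},
  {"dx": 0, "dy": 0, "dz": 0, "ax": 0, "ay": 0, "az": 0},
])

```text
time: 21.63
eef_pos: [0.5071, 0.3869, 0.1804]
orientation: [180.0, 0.0, 94.3]
wrist_force: [0.1, -0.6, -1.4]
grip_width: 0.211
finger_force: 30.0
```

```bash
python3 - <<'E'
from h import *
go(sh(-92,130)+[130.5],96.15); print(monitor.read_state()['q'].round(1))
E
```

```text
t 21.63 at [507.1 386.9 180.4] [179.99   0.    94.29] -> d [ 0.9  0.3 49.9] a [ 0.0002  0.     -0.0324] F [ 0.1 -0.6 -1.4] w 19.8 ff 30.0
[-19.3  40.3 -35.5  89.9  26.2  58.3 -58.1]
```

Emit:
play_rows([
  {"dx": 0.5, "dy": 0, "dz": 6, "ax": 0, "ay": 0, "az": -0.01},
  {"dx": 1, "dy": 0.3, "dz": 16, "ax": 0, "ay": 0, "az": -0.02},
  {"dx": 1, "dy": 0.3, "dz": 28, "ax": 0, "ay": 0, "az": -0.032},
  {"dx": 1, "dy": 0.3, "dz": 38, "ax": 0, "ay": 0, "az": -0.032},
  {"dx": 1, "dy": 0.3, "dz": 46, "ax": 0, "ay": 0, "az": -0.032},
  {"dx": 1, "dy": 0.3, "dz": 50, "ax": 0, "ay": 0, "az": -0.032},
  {"dx": 1, "dy": 0.3, "dz": 50, "ax": 0, "ay": 0, "az": -0.032},
  {"dx": 1, "dy": 0.3, "dz": 50, "ax": 0, "ay": 0, "az": -0.032},
])

```text
time: 22.3
eef_pos: [0.5073, 0.3879, 0.13]
orientation: [-180.0, 0.0, 96.1]
wrist_force: [0.2, 0.5, -1.9]
grip_width: 0.21
finger_force: 30.0
```

```bash
python3 - <<'E'
from h import *
go(sh(-92,130)+[130.5],96.15)
ims=[]
t=np.deg2rad(6.15);b=np.array([[np.cos(t),-np.sin(t)],[np.sin(t),np.cos(t)]])
for n in ('scene','side'):
    p,d,c=grab(n); np.savez(n+'1.npz',p=p,d=d,**c)
    def px(X): X=np.array(X)/1000; q=c['K']@(c['R']@X+c['t']); return q[:2]/q[2]
    o=px(sh(-92,60)+[138]); x,y=int(o[0]),int(o[1])
    cr=cv2.cvtColor(p[y-40:y+40,x-48:x+48],cv2.COLOR_RGB2BGR); cr=cv2.resize(cr,None,fx=4,fy=4,interpolation=cv2.INTER_CUBIC)
    for Y in (17,38,54,92):   # expected axis points
        q=(px(sh(-92,Y)+[138])-[x-48,y-40])*4; cv2.circle(cr,tuple(q.astype(int).tolist()),3,(0,0,255),1)
    ims.append(cr)
    P=cloud(d,c)*1000; L=(P[...,:2]-[612.8,268.4])@b
    m=(d>0)&(abs(L[...,0]+92)<14)&(P[...,2]>126)&(P[...,2]<152)
    for y0 in (42,50,60,68,76,84,92):
        k=m&(abs(L[...,1]-y0)<4); print(n,y0,k.sum(),np.median(L[k][:,0]).round(1) if k.sum() else '',np.percentile(P[k][:,2],[10,50,90]).round(1) if k.sum() else '')
cv2.imwrite('pics/ins.png',np.hstack(ims))
E
```

```text
t 22.3 at [507.3 387.9 130. ] [-179.98    0.     96.13] -> d [-0.1  0.  -0.5] a [-0.0004  0.     -0.0003] F [ 0.2  0.5 -1.9] w 19.7 ff 30.0
scene 42 9 -90.8 [137.1 140.2 143.1]
scene 50 8 -89.5 [138.8 142.1 143.4]
scene 60 0  
scene 68 0  
scene 76 0  
scene 84 0  
scene 92 0  
side 42 1 -95.5 [137.6 137.6 137.6]
side 50 2 -93.5 [139.8 140.5 141.3]
side 60 2 -95.4 [136.  137.5 139. ]
side 68 9 -95.5 [139.6 141.5 143.9]
side 76 8 -96.1 [138.5 140.9 142.7]
side 84 4 -97.1 [140.5 141.2 141.6]
side 92 4 -102.1 [132.8 138.1 145.5]
```

View pics/ins.png

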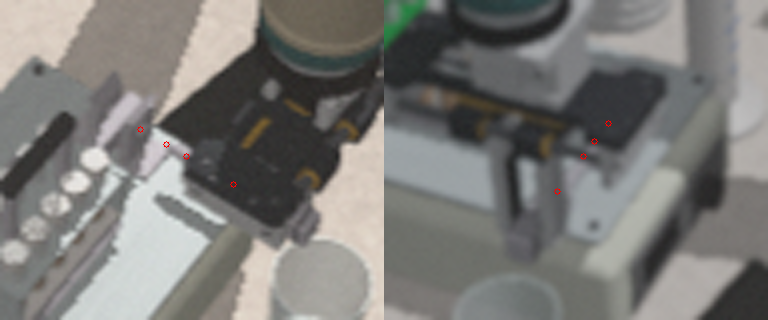

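The crops show the pin held in line with the ear hole: the marked axis points run from the ear at (140,130) to the grip. I'll insert it gradually and watch the force.

Emit:
play_rows([
  {"dx": -4, "dy": 0, "dz": -0.5, "ax": 0, "ay": 0, "az": 0},
  {"dx": -9, "dy": 0, "dz": -0.5, "ax": 0, "ay": 0, "az": 0},
  {"dx": -14, "dy": 0, "dz": -0.5, "ax": 0, "ay": 0, "az": 0},
  {"dx": -18, "dy": 0, "dz": -0.5, "ax": 0, "ay": 0, "az": 0},
  {"dx": -21, "dy": 0, "dz": -0.5, "ax": 0, "ay": 0, "az": 0},
  {"dx": -24, "dy": 0, "dz": -0.5, "ax": 0, "ay": 0, "az": 0},
  {"dx": -26, "dy": 0, "dz": -0.5, "ax": 0, "ay": 0, "az": 0},
  {"dx": -27, "dy": 0, "dz": -0.5, "ax": 0, "ay": 0, "az": 0},
])

```text
time: 23.07
eef_pos: [0.5105, 0.3605, 0.1308]
orientation: [180.0, 0.0, 96.1]
wrist_force: [-0.5, 0.6, -0.7]
grip_width: 0.21
finger_force: 30.0
```

Emit:
play_rows([
  {"dx": -1, "dy": 0, "dz": 0, "ax": 0, "ay": 0, "az": 0},
  {"dx": -2, "dy": 0, "dz": 0, "ax": 0, "ay": 0, "az": 0},
  {"dx": -3, "dy": 0, "dz": 0, "ax": 0, "ay": 0, "az": 0},
  {"dx": -4, "dy": 0, "dz": 0, "ax": 0, "ay": 0, "az": 0},
  {"dx": -5, "dy": 0, "dz": 0, "ax": 0, "ay": 0, "az": 0},
  {"dx": -6, "dy": 0, "dz": 0, "ax": 0, "ay": 0, "az": 0},
  {"dx": -6, "dy": 0, "dz": 0, "ax": 0, "ay": 0, "az": 0},
  {"dx": -6, "dy": 0, "dz": 0, "ax": 0, "ay": 0, "az": 0},
])

```text
time: 23.73
eef_pos: [0.511, 0.3549, 0.1308]
orientation: [180.0, 0.0, 96.1]
wrist_force: [0.6, -0.4, -1.4]
grip_width: 0.207
finger_force: 30.0
```

Emit:
play_rows([
  {"dx": -2, "dy": 0, "dz": 0, "ax": 0, "ay": 0, "az": 0},
  {"dx": -4, "dy": 0, "dz": 0, "ax": 0, "ay": 0, "az": 0},
  {"dx": -6, "dy": 0, "dz": 0, "ax": 0, "ay": 0, "az": 0},
  {"dx": -8, "dy": 0, "dz": 0, "ax": 0, "ay": 0, "az": 0},
  {"dx": -10, "dy": 0, "dz": 0, "ax": 0, "ay": 0, "az": 0},
  {"dx": -12, "dy": 0, "dz": 0, "ax": 0, "ay": 0, "az": 0},
  {"dx": -13, "dy": 0, "dz": 0, "ax": 0, "ay": 0, "az": 0},
  {"dx": -13, "dy": 0, "dz": 0, "ax": 0, "ay": 0, "az": 0},
])

```text
time: 24.4
eef_pos: [0.5125, 0.3416, 0.1308]
orientation: [180.0, 0.0, 96.1]
wrist_force: [-0.5, -0.7, -0.9]
grip_width: 0.206
finger_force: 30.0
```

```bash
python3 - <<'E'
from h import *
go(sh(-92,55)+[130.5],96.15)
E
```

```text
t 24.4 at [512.5 341.6 130.8] [1.80e+02 2.00e-02 9.61e+01] -> d [-28.5  -0.1   0.3] a [ 0.0001  0.0003 -0.0008] F [-0.5 -0.7 -0.9] w 19.3 ff 30.0
```

Emit:
play_rows([
  {"dx": -3, "dy": 0, "dz": 0, "ax": 0, "ay": 0, "az": 0},
  {"dx": -6, "dy": 0, "dz": 0, "ax": 0, "ay": 0, "az": 0},
  {"dx": -9, "dy": 0, "dz": 0, "ax": 0, "ay": 0, "az": 0},
  {"dx": -12, "dy": 0, "dz": 0, "ax": 0, "ay": 0, "az": 0},
  {"dx": -15, "dy": 0, "dz": 0, "ax": 0, "ay": 0, "az": 0},
  {"dx": -18, "dy": 0, "dz": 0, "ax": 0, "ay": 0, "az": 0},
  {"dx": -20, "dy": 0, "dz": 0, "ax": 0, "ay": 0, "az": 0},
  {"dx": -21, "dy": 0, "dz": 0, "ax": 0, "ay": 0, "az": 0},
])

```text
time: 25.07
eef_pos: [0.5147, 0.3206, 0.1308]
orientation: [180.0, 0.0, 96.1]
wrist_force: [0.3, 0.2, -2.0]
grip_width: 0.212
finger_force: 30.0
```

Emit:
play_rows([
  {"dx": -1, "dy": 0, "dz": 0, "ax": 0, "ay": 0, "az": 0},
  {"dx": -2, "dy": 0, "dz": 0, "ax": 0, "ay": 0, "az": 0},
  {"dx": -3, "dy": 0, "dz": 0, "ax": 0, "ay": 0, "az": 0},
  {"dx": -4, "dy": 0, "dz": 0, "ax": 0, "ay": 0, "az": 0},
  {"dx": -5, "dy": 0, "dz": 0, "ax": 0, "ay": 0, "az": 0},
  {"dx": -6, "dy": 0, "dz": 0, "ax": 0, "ay": 0, "az": 0},
  {"dx": -7, "dy": 0, "dz": 0, "ax": 0, "ay": 0, "az": 0},
  {"dx": -7, "dy": 0, "dz": 0, "ax": 0, "ay": 0, "az": 0},
])

```text
time: 25.73
eef_pos: [0.5154, 0.3139, 0.1308]
orientation: [180.0, 0.0, 96.1]
wrist_force: [0.4, -0.6, -0.4]
grip_width: 0.208
finger_force: 30.0
```

Emit:
play_rows([
  {"dx": -0.5, "dy": 0, "dz": 0, "ax": 0, "ay": 0, "az": 0},
  {"dx": -1, "dy": 0, "dz": 0, "ax": 0, "ay": 0, "az": 0},
  {"dx": -1.5, "dy": 0, "dz": 0, "ax": 0, "ay": 0, "az": 0},
  {"dx": -2, "dy": 0, "dz": 0, "ax": 0, "ay": 0, "az": 0},
  {"dx": -2.5, "dy": 0, "dz": 0, "ax": 0, "ay": 0, "az": 0},
  {"dx": -2.5, "dy": 0, "dz": 0, "ax": 0, "ay": 0, "az": 0},
  {"dx": -2.5, "dy": 0, "dz": 0, "ax": 0, "ay": 0, "az": 0},
  {"dx": -2.5, "dy": 0, "dz": 0, "ax": 0, "ay": 0, "az": 0},
])

```text
time: 26.4
eef_pos: [0.5155, 0.3125, 0.1309]
orientation: [180.0, -0.1, 96.2]
wrist_force: [-1.2, 2.5, -2.5]
grip_width: 0.21
finger_force: 30.0
```

The shoulder has met the ear. Next I'll release the pin and retreat upward.

Emit:
play_rows([
  {"dx": 0.5, "dy": 0, "dz": 0, "ax": 0, "ay": 0, "az": 0},
  {"dx": 0.5, "dy": 0, "dz": 0, "ax": 0, "ay": 0, "az": 0},
  {"dx": 0.5, "dy": 0, "dz": 0, "ax": 0, "ay": 0, "az": 0},
  {"dx": 0.5, "dy": 0, "dz": 0, "ax": 0, "ay": 0, "az": 0},
  {"dx": 0.5, "dy": 0, "dz": 0, "ax": 0, "ay": 0, "az": 0},
  {"dx": 0.5, "dy": 0, "dz": 0, "ax": 0, "ay": 0, "az": 0},
  {"dx": 0.5, "dy": 0, "dz": 0, "ax": 0, "ay": 0, "az": 0},
  {"dx": 0.5, "dy": 0, "dz": 0, "ax": 0, "ay": 0, "az": 0},
], jaw=50)

```text
time: 27.07
eef_pos: [0.5156, 0.3122, 0.1308]
orientation: [180.0, 0.0, 96.1]
wrist_force: [0.7, -0.4, -0.3]
grip_width: 0.53
finger_force: 0.0
```

Emit:
play_rows([
  {"dx": 0, "dy": 0, "dz": -5, "ax": 0, "ay": 0, "az": 0},
  {"dx": 0, "dy": 0, "dz": -15, "ax": 0, "ay": 0, "az": 0},
  {"dx": 0, "dy": 0, "dz": -30, "ax": 0, "ay": 0, "az": 0},
  {"dx": 0, "dy": 0, "dz": -55, "ax": 0, "ay": 0, "az": 0},
  {"dx": 0, "dy": 0, "dz": -85, "ax": 0, "ay": 0, "az": 0},
  {"dx": 0, "dy": 0, "dz": -115, "ax": 0, "ay": 0, "az": 0},
  {"dx": 0, "dy": 0, "dz": -140, "ax": 0, "ay": 0, "az": 0},
  {"dx": 0, "dy": 0, "dz": -150, "ax": 0, "ay": 0, "az": 0},
])

```text
time: 27.73
eef_pos: [0.5167, 0.314, 0.2856]
orientation: [179.7, -0.2, 96.1]
wrist_force: [0.8, 0.0, 0.4]
grip_width: 0.533
finger_force: 0.0
```

Emit:
play_rows([
  {"dx": -10, "dy": -10, "dz": -5, "ax": 0, "ay": 0, "az": 0},
  {"dx": -20, "dy": -30, "dz": -10, "ax": 0, "ay": 0, "az": 0},
  {"dx": -35, "dy": -60, "dz": -15, "ax": 0, "ay": 0, "az": 0},
  {"dx": -50, "dy": -90, "dz": -20, "ax": 0, "ay": 0, "az": 0},
  {"dx": -65, "dy": -110, "dz": -20, "ax": 0, "ay": 0, "az": 0},
  {"dx": -70, "dy": -120, "dz": -20, "ax": 0, "ay": 0, "az": 0},
  {"dx": -70, "dy": -120, "dz": -20, "ax": 0, "ay": 0, "az": 0},
  {"dx": -70, "dy": -120, "dz": -20, "ax": 0, "ay": 0, "az": 0},
])

```text
time: 28.4
eef_pos: [0.404, 0.2297, 0.3011]
orientation: [179.9, 0.0, 96.1]
wrist_force: [0.2, -0.3, 0.4]
grip_width: 0.536
finger_force: 0.0
```

```bash
python3 - <<'E'
from h import *
go([440,240,300],96)
ims=[]
t=np.deg2rad(6.15);b=np.array([[np.cos(t),-np.sin(t)],[np.sin(t),np.cos(t)]])
for n in ('scene','side','wrist'):
    p,d,c=grab(n)
    q=c['K']@(c['R']@(np.array(sh(-92,30)+[138])/1000)+c['t']); x,y=(q[:2]/q[2]).astype(int); print(n,x,y)
    if n!='wrist':
        ims.append(cv2.resize(cv2.cvtColor(p[y-45:y+45,x-48:x+48],cv2.COLOR_RGB2BGR),None,fx=4,fy=4,interpolation=cv2.INTER_CUBIC))
    P=cloud(d,c)*1000; L=(P[...,:2]-[612.8,268.4])@b
    for nm,m in (('pin',(d>0)&(abs(L[...,0]+92)<16)&(P[...,2]>125)&(P[...,2]<153)&(L[...,1]>20)&(L[...,1]<110)),('drawtip',(d>0)&(L[...,0]<-96)&(L[...,0]>-140)&(abs(L[...,1])<8.5)&(P[...,2]>130)&(P[...,2]<154))):
        if m.sum(): print(n,nm,m.sum(),np.percentile(np.c_[L[m],P[m][:,2]],[2,50,98],axis=0).round(1).tolist())
cv2.imwrite('pics/fin.png',np.hstack(ims))
E
```

```text
t 28.4 at [404.  229.7 301.1] [1.7993e+02 1.0000e-02 9.6100e+01] -> d [ 6.4 36.9  1.1] a [0.0012 0.0001 0.0018] F [ 0.2 -0.3  0.4] w 50.3 ff 0.0
scene 322 253
scene pin 202 [[-100.6, 21.7, 127.4], [-86.3, 49.5, 143.1], [-80.0, 75.6, 149.3]]
scene drawtip 13 [[-106.9, -4.4, 148.7], [-101.7, 1.5, 150.5], [-96.2, 7.5, 153.6]]
side 254 241
side pin 189 [[-105.0, 21.0, 126.1], [-97.9, 53.2, 142.0], [-83.1, 78.4, 148.6]]
side drawtip 22 [[-111.3, -7.8, 131.4], [-107.1, -0.6, 145.8], [-98.4, 7.9, 152.7]]
wrist 414 150
wrist pin 1958 [[-103.1, 21.0, 127.7], [-95.7, 49.4, 143.8], [-83.4, 76.2, 147.0]]
wrist drawtip 261 [[-106.9, -6.0, 131.2], [-104.3, 2.1, 149.5], [-96.3, 8.2, 151.5]]
```

View pics/fin.png

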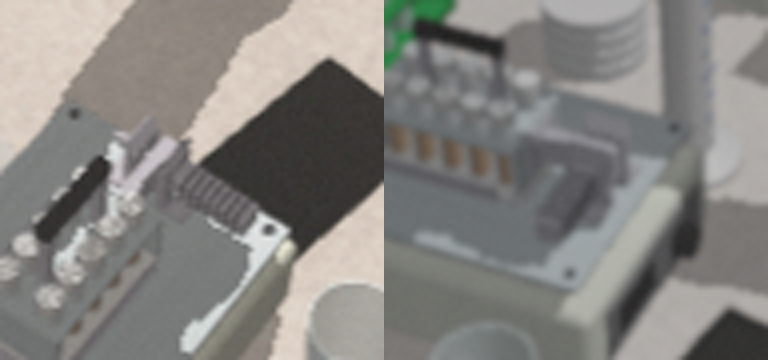

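The crops show the pin's grip against the outer ear, at (215,195) in the scene view and (570,205) in the side view. Its outer end is at shaker y≈77, so the pin is fully in. The carriage is home and the gripper is clear.

```bash
python3 -c "
from cell import workorder
print(workorder.hand_in())"
```

```text
the job is handed in; nothing more can be done
None
```

I handed the job in at about 28 s: the carriage measured home on the shaker, and the lock pin is in up to its grip through both ears and the drawbar; the hand-in call returned no verdict.

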